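# Log a lens cell and hold it home on the collimator spigot

## Task

Turn the knurled lens cell where it stands in front of the code reader so that its mark plate squarely faces the reader's window, and keep it so for about a second. Then put it upright over the spigot of the fixture, turn it until its hidden keyway drops over the cross pin, and push it fully home against the sprung seat. Finish still holding it pushed home, with the fingers on the cell, and leave the jar, the screwdriver and the parts tray alone.

Things in the scene. Friction and masses are not known exactly. Their poses are not given: they have to be found in the camera images.
- cell: Loose lens cell: upright round barrel 64 mm tall, about 0.14 to 0.25 kg. Its top 18 mm (46 to 64 mm above its bottom) is a bright knurled collar of diameter 50 mm, the place to grip; below it a dark skirt of diameter 49 mm. Closed on top by a lens, hollow from below. Origin at the centre of the underside, z up the axis, x towards the mark plate.
- bore (a point): Centre of the bore's mouth in the cell's underside (same point and axes as the cell). Bore: diameter 29 mm, 46 mm deep. One keyway runs its whole depth, about 11.5 mm wide, reaching 19.5 mm out from the axis, on the cell's -y side: a quarter turn clockwise, seen from above, from the mark plate.
- mark (a point): Centre of the outer face of the mark plate: a steel plate 16 mm wide, 20 mm high, standing 2.5 mm out of the skirt, 8 to 28 mm above the cell's bottom, 27 mm from the axis. Same axes as the cell: x points straight out of the plate.
- reader: Fixed code reader: dark plate 6 mm thick, 185 x 90 mm, with a grey head block 50 x 60 mm, top 62 mm above the table. Origin on the table under the middle of the round rubber nest, on which the cell starts within about 8 mm; x points from the nest to the head, whose window stands at x = 67 mm. The mark faces it when the cell, over the nest, has its x along the reader's x.
- reader_window (a point): Centre of the window on the reader's head, 26 mm above the table.
- mount: Fixed fixture: grey square base 100 x 100 x 10 mm with an upright steel spigot in its middle. Origin on the table on the spigot's axis, z up. Spigot: diameter 26 mm, top 61 mm above the table, its top 9 mm tapering to diameter 18 mm. With its keyway over the pin the cell drops until its bottom is 22 mm above the table (on the free seat); pushed fully home, 17 mm.
- pin_height (a point): Point on the spigot's axis level with the cross pin's top, 42 mm above the table; mount's axes. Brass pin: 5 mm wide, 6 mm high, reaching 18 mm out from the axis, pointing anywhere within 0.7 rad either side of the mount's x axis: visible, but not reported, else feel for it. With the keyway more than about 0.2 rad off it the cell's bottom rests on the pin.
- seat (a joint): Sprung seat ring around the foot of the spigot (outer diameter about 56 mm, top 22 mm above the table when free). Value: how far it is pushed down, 0 to 0.005 m at its stop. The spring takes 4.5 N to start and 12 N at the stop, so the cell's weight alone does not press it.
- jar: Bystander: amber glass jar with a steel lid, diameter 56 mm, 75 mm tall; origin at the centre of its underside.
- driver: Bystander: screwdriver with black handle, 150 mm long, lying on the table; origin near its middle.
- tray: Bystander: open metal parts tray 100 x 130 x 22 mm with four compartments; origin at the centre of its underside.
Not all that is in view belongs to the job. There is more than one size of the reader; the one meant has the size given above.

How it is judged:
On the way, in this order (a step that is already met when the one before it is completed fails the run):
1. the mark plate faces the reader's window, the cell over the nest (angle between the x axis of cell and the x axis of reader, either way round below 0.2 rad and x of mark in the frame of reader between 0.012 and 0.05 m and y of mark in the frame of reader between -0.015 and 0.015 m and height (world z) of mark below 0.045 m and angle between cell's own z axis and vertical below 0.12 rad), for 0.8 s.
2. the cell's keyway has dropped over the pin (horizontal distance between cell and mount below 0.005 m and height (world z) of cell below 0.034 m and angle between cell's own z axis and vertical below 0.12 rad), for 0.1 s.
At the end, for the whole second after the job is handed in: The cell sits upright (within 0.09 rad) on the spigot, within 4 mm of its axis, keyed over the pin, its bottom less than 19.5 mm above the table and the seat pressed more than 3.5 mm of its 5 mm; the fingers touch the cell with more than 2 N and hold it so, still, through the last second (value of joint seat above 0.0035 m and height (world z) of cell below 0.0195 m and horizontal distance between cell and mount below 0.004 m and angle between cell's own z axis and vertical below 0.09 rad and linear speed of cell below 0.02 m/s and contact force between cell and the fingers above 2 N); the arm keeps its last pose, push and grip.
It fails at once if the jar was disturbed (moved more than 25 mm or tipped) (distance of jar from where it was at the start of the episode above 0.025 m or angle between jar's own z axis and vertical above 0.3 rad).
It fails at once if the screwdriver was moved more than 25 mm (distance of driver from where it was at the start of the episode above 0.025 m).
It fails at once if the parts tray was moved more than 25 mm (distance of tray from where it was at the start of the episode above 0.025 m).
It also fails if it takes over 51 s, if anything falls off the work surface, if the arm or the gripper's body presses on something with over 40 N, if the wrist force passes 120 N, or if a joint passes its speed limit or range.

## Robot

A 6-joint arm with a two-finger parallel gripper is mounted at the origin on the work surface. World frame = base frame: x ahead of the robot, y to its left, z up, the work surface at z = 0. Lengths are in m, angles in rad, forces in N, time in s.
With the tool pointing down it reaches from about 0.35 to 0.775 m from the base axis. Payload 7.3 kg.
Tool frame: the origin (TCP) lies at the very end of the fingers, on their centre line; the grasp point (between the pads) lies 19 mm behind it (robot.hold_point_z is the distance from the TCP to the grasp point, in m); y points along the fingers, z is the direction in which the jaws open and shut, and the axes are right-handed (so a half turn about y gives the same grasp; the last joint's range is limited). The gripper opens to 92 mm and grips with 3 to 60 N. Pads are 19 mm wide; open, the fingers measure 130 mm over their backs; the gripper's body (75 mm by 190 mm) begins 47 mm behind the grasp point.
Start: joints at [-1.309, 0.342, 1.524, -0, 1.275, -0.146], TCP at [0.208, -0.482, 0.227] pointing down, gripper open.
Joint ranges: [-2.53, 2.53], [-0.77, 2.02], [0.04, 2.7], [-1, 4.14], [0.28, 2.66], [-3.11, 3.11]. Speed limits (rad/s): [2.57, 2.57, 3.14, 3.14, 3.14, 3.14].

## Interface

Orientations are given as [roll, pitch, yaw] about the fixed x, y, z axes, in that order (R = Rz(yaw) Ry(pitch) Rx(roll)).
In Python, from cell import robot gives the robot as it stands.
- The arm moves only by the shell command python3 -m crank 'ROWS' [OPENING] [FORCE]. ROWS is a JSON object of lists of equal length, an entry for each row: "xyz": the shift along the tool's x, y, z in cm, a list of three; "roll": the turn about the tool's y in degrees. A call has 1 to 20 rows; each row shifts and turns the commanded pose from where the row before left it, along the tool's axes as they then stand; what a row does not reach is not made up. A row lasts 1/10 s, in which the tool goes at most 50 mm and 8.59 degrees, less where a joint would pass 70% of its speed; a pose out of reach is approached as far as the arm can. A call is refused whole if a number of a shift passes 5 or a number of a turn 8.59, either way. A call with a gripper value outside its range is refused whole. OPENING is the gripper command: -1 is fully open, 1 is shut, values between are in proportion, set as the call begins (- or left out, the last holds). The fingers move at their own pace and stop on an object; FORCE is the grip in N (left out, the last holds). Time passes only in rows, so rows that do not move let the fingers close. It gives the time, the measured TCP pose, the force and the opening at its end, in the units of the state.
- robot.observe(): the state, without advancing time (a new reading comes with each control period).
- robot.read_camera(name): name is "scene" or "side" or "wrist"; returns the picture (480x640x3 uint8, red, green, blue); there is no depth.
- robot.calibration(name): a dict with "intrinsics" (3x3 intrinsics, pixels), "pose" (4x4, takes a point from camera to world coordinates). Camera axes: x right, y down, z forward; pixel columns grow to the right and rows downward; lengths in m; the calibration is good to about 2 mm. A picture is of the moment at which its call begins: read the wrist's pose just before it. calibration takes no time and is no camera call; for the wrist camera it gives the pose at the moment of the call.
- robot.hand_in(): hands the job in, once; it reports no verdict.
The state is a dict: "time": time; "qpos": joint angles; "qvel": joint speeds; "joint_efforts": joint torques, N m; "tool_pos": TCP position; "tool_rot": TCP orientation; "contact_force": force on the tool from outside, world axes, zero at the start; "torque": the same for the moment, N m; "opening": finger opening in m.
Only numpy, scipy, OpenCV 4.12 (cv2) and the standard library are available. Lean on these libraries where they do the work, as an engineer would, in place of code of your own. Each camera call takes 0.05 s, during which the arm holds its last target.

## Working session

There is one attempt and no reset: what is moved stays moved. The work goes in short steps, Python scripts to look and compute and a shell command to move; the robot and the scene stay as the last step left them, time stands still between calls to the robot, and variables do not carry over. Pictures are saved under pics/ and viewed, and the job is handed in when it is done.

```bash
ls; mkdir -p pics
python3 - <<'E'
from cell import robot
import cv2
print(robot.observe(), robot.hold_point_z)
for n in ["scene","side","wrist"]:
    c=robot.calibration(n); print(n,c)
    cv2.imwrite(f"pics/{n}0.png",robot.read_camera(n)[:,:,::-1])
E
```

```text
pics
{'time': 0.0, 'qpos': array([-1.30898250e+00,  3.42713110e-01,  1.52501752e+00, -4.48552196e-06,
        1.27537621e+00, -1.45978481e-01]), 'qvel': array([ 0.00077321,  0.00117753,  0.00058027,  0.00088757, -0.00039035,
        0.00038895]), 'joint_efforts': array([ 8.06163916e-04, -4.31237125e+01, -2.44215292e+01,  7.19665736e-02,
        5.59730467e-02, -1.35952723e-04]), 'tool_pos': array([ 0.20813105, -0.48154503,  0.22604977]), 'tool_rot': array([-1.57229503e+00,  2.16010382e-04, -2.73379920e+00]), 'contact_force': array([-0.40525878,  0.19159856, -0.297402  ]), 'torque': array([2.90013090e-05, 2.55743115e-02, 2.81061054e-02]), 'opening': 0.09187116966187876} 0.0188
scene {'intrinsics': array([[524.49293791,   0.        , 316.81768388],
       [  0.        , 524.49293791, 240.15831321],
       [  0.        ,   0.        ,   1.        ]]), 'pose': array([[ 0.7374611 ,  0.48986557, -0.46495467,  1.17994948],
       [ 0.6752862 , -0.54685067,  0.49491705, -0.65717684],
       [-0.01181794, -0.67895955, -0.73408056,  1.08342977],
       [ 0.        ,  0.        ,  0.        ,  
[... 269 characters left out ...]
.62307964,  0.54071085, -0.56515798,  0.82531051],
       [-0.00318589, -0.72431055, -0.68946652,  1.04388625],
       [ 0.        ,  0.        ,  0.        ,  1.        ]])}
wrist {'intrinsics': array([[354.0153914 ,   0.        , 323.77742335],
       [  0.        , 354.0153914 , 239.59222819],
       [  0.        ,   0.        ,   1.        ]]), 'pose': array([[ 3.95433086e-01, -8.87138023e-01, -2.37947059e-01,
         2.71889213e-01],
       [-9.18494556e-01, -3.82116986e-01, -1.01756373e-01,
        -4.53540793e-01],
       [-6.51665762e-04,  2.58790915e-01, -9.65933144e-01,
         3.83430408e-01],
       [ 0.00000000e+00,  0.00000000e+00,  0.00000000e+00,
         1.00000000e+00]])}
```

View pics/scene0.png

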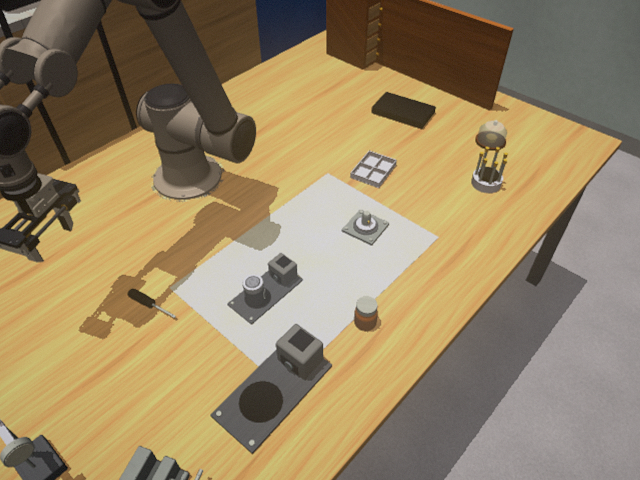

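View pics/side0.png

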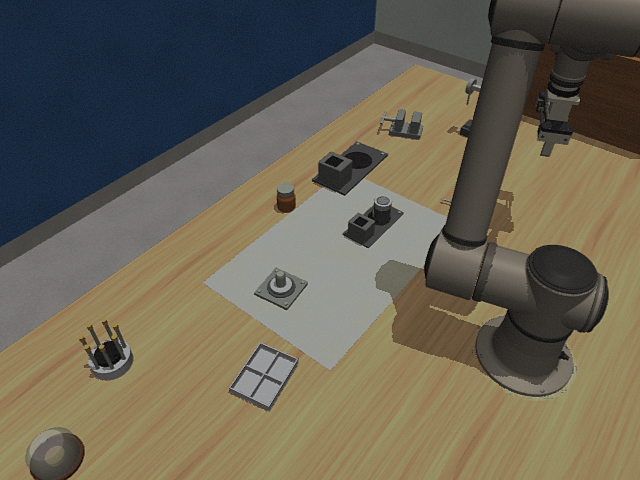

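View pics/wrist0.png

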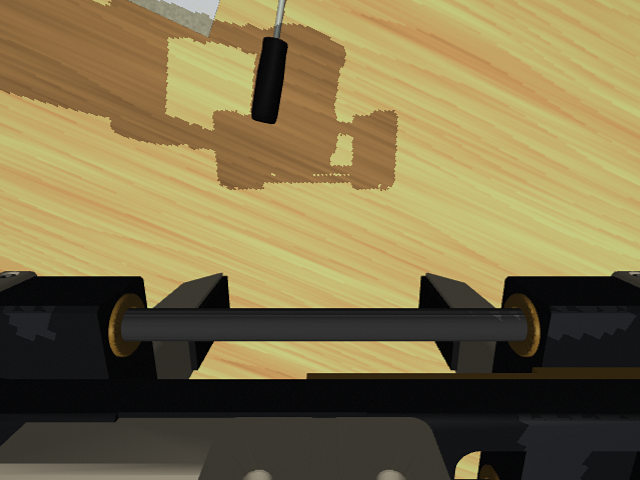

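The scene view shows the small reader with the cell on it at (265,287) and a larger reader with an empty disc at (270,385). The mount is at (366,226), the jar at (367,312), the driver at (150,303) and the tray at (374,168). The large reader's disc could be taken for the nest, and the lidded jar for the cell. I choose the small reader and the cell at (254,287), and will check both in crops.

Run:
```python
import cv2,numpy as np
s=cv2.imread('pics/scene0.png'); d=cv2.imread('pics/side0.png')
a=cv2.resize(s[235:335,210:330],(800,667)[:2],interpolation=cv2.INTER_CUBIC)[:600]
b=cv2.resize(s[190:260,325:405],None,fx=5,fy=5,interpolation=cv2.INTER_CUBIC)
c=cv2.resize(d[185:255,330:410],None,fx=5,fy=5,interpolation=cv2.INTER_CUBIC)
e=cv2.resize(d[255:315,245:315],None,fx=5.714,fy=5.714,interpolation=cv2.INTER_CUBIC)
cv2.imwrite('pics/c1.png',cv2.resize(s[240:330,220:310],(600,600),interpolation=cv2.INTER_CUBIC))
cv2.imwrite('pics/c2.png',np.hstack([b,c]))
cv2.imwrite('pics/c3.png',e)
```

```text
(no output)
```

View pics/c1.png

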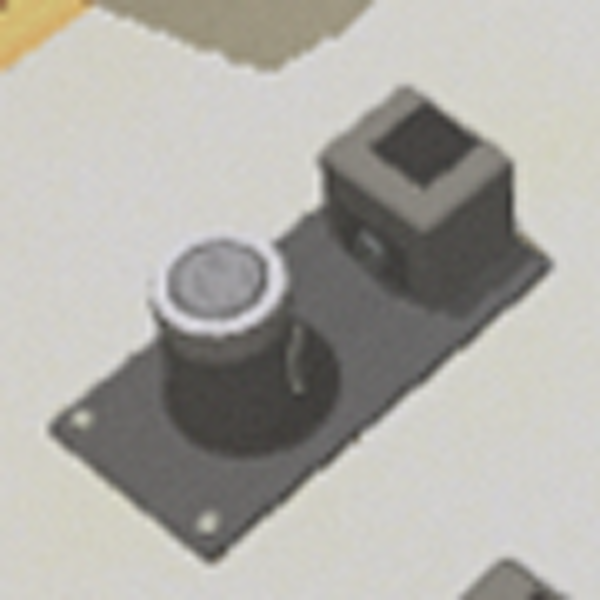

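View pics/c2.png

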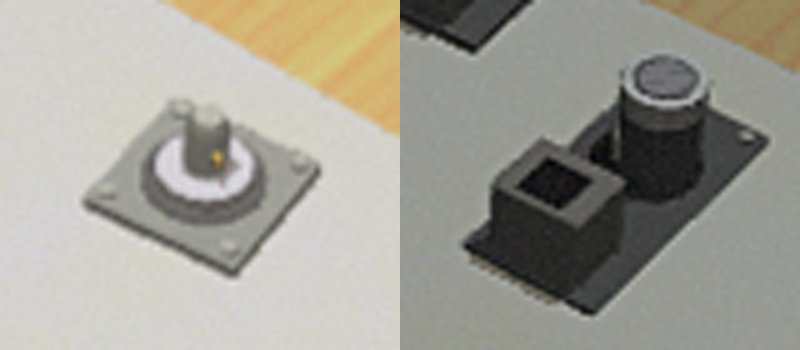

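View pics/c3.png

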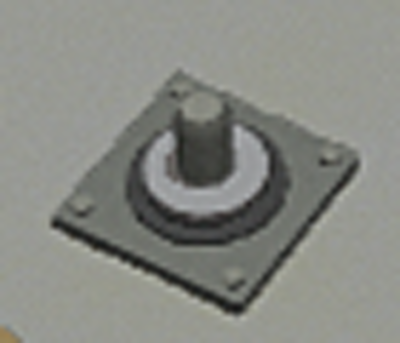

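```bash
cat > h.py <<'E'
import numpy as np, cv2
from cell import robot
def ray(cal,u,v):
    K=np.array(cal["intrinsics"]);P=np.array(cal["pose"])
    return P[:3,3],P[:3,:3]@np.linalg.solve(K,[u,v,1])
def plane(cal,u,v,z):
    o,d=ray(cal,u,v); return o+d*(z-o[2])/d[2]
def proj(cal,p):
    K=np.array(cal["intrinsics"]);P=np.array(cal["pose"])
    q=K@(P[:3,:3].T@(np.asarray(p)-P[:3,3])); return q[:2]/q[2]
E
python3 - <<'E'
from h import *
np.set_printoptions(precision=4,suppress=True)
S=robot.calibration("scene");D=robot.calibration("side")
f=lambda x,y:(220+x*.15,240+y*.15)
print("scene reader")
for p in [(50,430),(210,562),(550,265)]: print(plane(S,*f(*p),.006))
g=lambda x,y:(330+(x-400)/5,185+y/5)
print("side reader")
for p in [(770,140),(588,313),(462,247)]: print(plane(D,*g(*p),.006))
print("head top scene");
for p in [(408,88),(320,160),(425,232),(512,162)]: print(plane(S,*f(*p),.062))
print("head top side")
for p in [(543,138),(627,182),(580,233),(490,185)]: print(plane(D,*g(*p),.062))
print("cell top scene",plane(S,*f(220,283),.064),"side",plane(D,*g(665,82),.064))
m=lambda x,y:(325+x/5,190+y/5)
k=lambda x,y:(245+x/5.714,255+y/5.714)
print("mount scene")
for p in [(170,102),(85,203),(235,273),(320,170)]: print(plane(S,*m(*p),.010))
print('top',plane(S,*m(209,117),.061),'pin end',plane(S,*m(219,160),.039))
print("mount side")
for p in [(180,75),(55,222),(240,310),(355,155)]: print(plane(D,*k(*p),.010))
print('top',plane(D,*k(205,106),.061))
print("driver",plane(S,150,303,.01),"jar",plane(S,367,300,.075),"tray",plane(S,374,168,.02))
E
```

```text
scene reader
[ 0.479  -0.2438  0.006 ]
[ 0.5677 -0.2435  0.006 ]
[ 0.5649 -0.0599  0.006 ]
side reader
[ 0.4712 -0.2403  0.006 ]
[ 0.4733 -0.0558  0.006 ]
[ 0.5591 -0.0547  0.006 ]
head top scene
[ 0.4953 -0.0642  0.062 ]
[ 0.4962 -0.1127  0.062 ]
[ 0.5511 -0.1108  0.062 ]
[ 0.5516 -0.0643  0.062 ]
head top side
[ 0.5425 -0.1057  0.062 ]
[ 0.4852 -0.1046  0.062 ]
[ 0.4821 -0.0553  0.062 ]
[ 0.5427 -0.056   0.062 ]
cell top scene [ 0.5129 -0.1799  0.064 ] side [ 0.5147 -0.1861  0.064 ]
mount scene
[0.512  0.2371 0.01  ]
[0.5283 0.1414 0.01  ]
[0.6249 0.1559 0.01  ]
[0.6115 0.2509 0.01  ]
top [0.5675 0.1998 0.061 ] pin end [0.58   0.1951 0.039 ]
mount side
[0.6162 0.1595 0.01  ]
[0.6007 0.2591 0.01  ]
[0.5045 0.2452 0.01  ]
[0.5217 0.1468 0.01  ]
top [0.5618 0.1992 0.061 ]
driver [ 0.3325 -0.3733  0.01  ] jar [ 0.7599 -0.0403  0.075 ] tray [0.4313 0.4093 0.02  ]
```

The crop confirms the small reader (plate about 185 x 90, head 50 x 57) and the cell on it. The mark shows as a thin strip at crop (297,360), and the brass pin tip at mount crop (219,160). I'll hover over the cell for a wrist view.

```bash
python3 -m crank '{"xyz":[[-3.2,0,-1.25],[-3.2,0,-1.25],[-3.2,0,-1.25],[-3.2,0,-1.25],[-3.2,0,-1.25],[-3.2,0,-1.25],[-3.2,0,-1.25],[-3.2,0,-1.25],[-3.2,0,-1.25],[-3.2,0,-1.25],[-3.2,0,-1.25],[-3.2,0,-1.25],[0,0,0],[0,0,0]],"roll":[0,0,0,0,0,0,0,0,0,0,0,0,0,0]}' -0.6 20
python3 - <<'E'
from h import *
print(robot.observe())
c=robot.calibration("wrist");np.save("pics/w1.npy",c["pose"])
im=robot.read_camera("wrist")[:,:,::-1]
cv2.imwrite("pics/w1.png",im)
E
```

```text
time: 1.55
tool_pos: [0.5012, -0.1914, 0.2262]
tool_rot: [-1.571, -0.001, -2.732]
contact_force: [0.3, -1.0, -0.6]
opening: 0.0734
{'time': 1.55, 'qpos': array([-5.07438366e-01,  3.64193874e-01,  1.49224670e+00, -4.93133369e-04,
        1.28615329e+00,  6.53856666e-01]), 'qvel': array([-0.03040367, -0.01061712,  0.01020985, -0.00618248, -0.00087925,
       -0.00126082]), 'joint_efforts': array([ 1.17475715e+00, -4.43020713e+01, -2.49125808e+01,  2.16572480e-01,
       -4.04286955e-02,  6.89181522e-02]), 'tool_pos': array([ 0.50123357, -0.19144334,  0.22624027]), 'tool_rot': array([-1.57130327e+00, -9.84573600e-04, -2.73195239e+00]), 'contact_force': array([ 0.26165026, -0.97385374, -0.58141954]), 'torque': array([0.01253313, 0.03456068, 0.04458896]), 'opening': 0.0734369961452013}
```

View pics/w1.png

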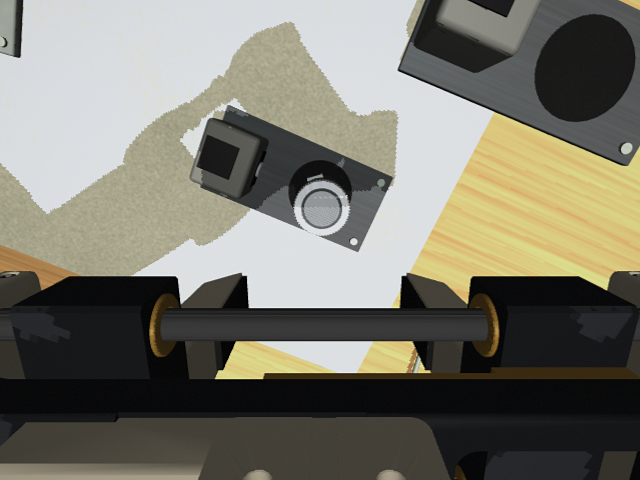

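The cell's top is at (322,208), with the mark on its upper side near (315,178). The nest disc sits around (320,188) and the reader's head at (228,158). Next is a closer crop for exact pixels.

Run:
```python
import cv2
im=cv2.imread("pics/w1.png")
cv2.imwrite("pics/w1c.png",cv2.resize(im[90:260,180:400],None,fx=3.6,fy=3.5,interpolation=cv2.INTER_CUBIC))
```

```text
(no output)
```

View pics/w1c.png

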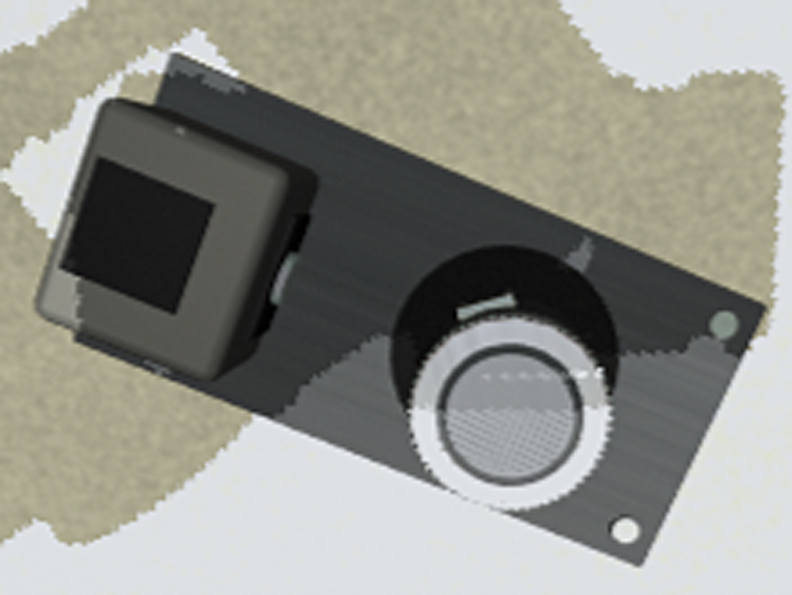

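Run:
```python
from h import *
np.set_printoptions(precision=4,suppress=True)
K=robot.calibration("wrist")["intrinsics"]; W=dict(intrinsics=K,pose=np.load("pics/w1.npy"))
f=lambda x,y:(180+x/3.6-.0,90+y/3.5)
A=[plane(W,*f(*p),.006) for p in [(765,307),(640,565),(175,52)]]
print(np.array(A)); d=A[2]-A[0]; print("len",np.linalg.norm(d),"yaw",np.degrees(np.arctan2(d[1],d[0])), "w",np.linalg.norm(A[1]-A[0]))
d=A[0]-A[1];print("side yaw+90",np.degrees(np.arctan2(d[1],d[0]))+90)
ctr=(A[1]+A[2])/2; print("plate ctr",ctr)
print("nest disc ctr top z=.008:",plane(W,*f(504,357),.008))
c=plane(W,*f(511,412),.072);print("cell top",c)
e=plane(W,*f(412,412),.072);print("r",np.linalg.norm(e-c))
a=plane(W,*f(457,312),.036);b=plane(W,*f(516,297),.036);d=b-a
print("mark",a,b,np.linalg.norm(d),"tangent-> yaw",np.degrees(np.arctan2(d[1],d[0]))+90, "radial",np.degrees(np.arctan2(*((a+b)/2-c)[[1,0]])))
print("window", plane(W,*f(285,280),.026))
print("head front top",plane(W,*f(318,183),.062),plane(W,*f(225,380),.062))
```

```text
[[ 0.5626 -0.2432  0.006 ]
 [ 0.4743 -0.2437  0.006 ]
 [ 0.5622 -0.0605  0.006 ]]
len 0.1826643698548118 yaw 90.12232133715067 w 0.088299011637404
side yaw+90 90.33182972897288
plate ctr [ 0.5183 -0.1521  0.006 ]
nest disc ctr top z=.008: [ 0.5187 -0.1789  0.008 ]
cell top [ 0.5144 -0.1833  0.072 ]
r 0.024464253907864875
mark [ 0.5286 -0.1611  0.036 ] [ 0.5387 -0.1741  0.036 ] 0.016450302079870485 tangent-> yaw 37.86749098268585 radial 39.22326444869714
window [ 0.517 -0.114  0.026]
head front top [ 0.5474 -0.1179  0.062 ] [ 0.4918 -0.1141  0.062 ]
```

The wrist view gives the cell at (0.514,-0.183) with yaw 38.5°, and the reader's x axis at yaw 90° with its nest at (0.518,-0.179). The cell therefore needs about +51.5°, a roll of -51.5°. I'll descend over it first.

```bash
python3 -m crank '{"xyz":[[-0.25,2,-0.05],[-0.25,2.5,-0.05],[-0.25,2.5,-0.05],[-0.25,2.5,-0.05],[-0.25,2.5,-0.03],[-0.25,2.5,-0.03],[0,0,0]],"roll":[0,0,0,0,0,0,0]}' -0.5 20
python3 - <<'E'
from h import *
cv2.imwrite("pics/w2.png",robot.read_camera("wrist")[:,:,::-1])
E
```

```text
time: 2.3
tool_pos: [0.5114, -0.1836, 0.0788]
tool_rot: [-1.576, -0.004, -2.735]
contact_force: [-0.1, 0.2, -0.0]
opening: 0.0689
```

View pics/w2.png

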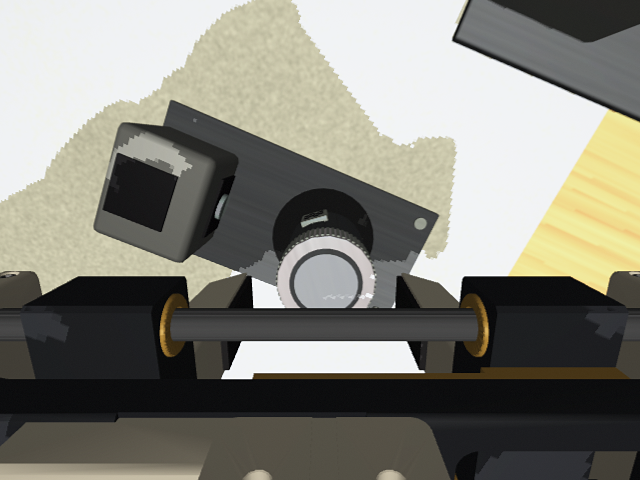

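The cell is centred between the fingers at about (326,284). I'll descend the rest of the way and settle.

```bash
python3 -m crank '{"xyz":[[0,1,0],[0,1,0],[0,1,0],[0,0,0],[0,0,0]],"roll":[0,0,0,0,0]}'
python3 - <<'E'
from h import *
W=robot.calibration("wrist"); im=robot.read_camera("wrist")[:,:,::-1]
cv2.imwrite("pics/w3.png",im)
print(proj(W,[.514,-.183,.072]))
E
```

```text
time: 2.85
tool_pos: [0.514, -0.1836, 0.0516]
tool_rot: [-1.571, -0.0, -2.734]
contact_force: [0.2, 0.3, 0.3]
opening: 0.0689
[324.09021572 314.0041615 ]
```

View pics/w3.png

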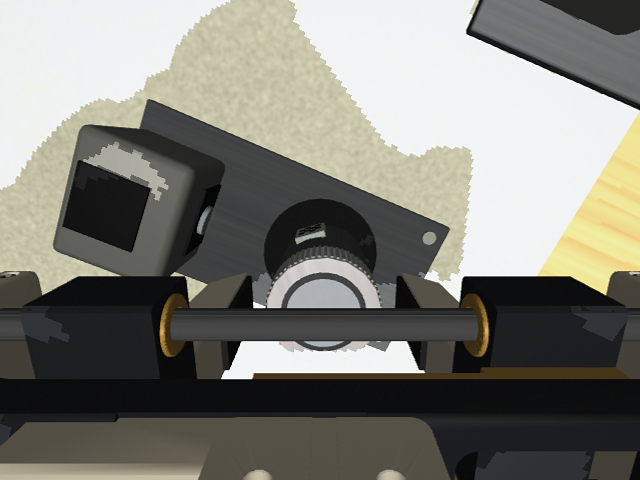

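The cell's rim is centred at (323,308) between the pads. I'll go down 7 mm more and close.

```bash
python3 -m crank '{"xyz":[[0,0.7,0],[0,0,0]],"roll":[0,0]}'
python3 -m crank '{"xyz":[[0,0,0],[0,0,0],[0,0,0],[0,0,0],[0,0,0],[0,0,0],[0,0,0]],"roll":[0,0,0,0,0,0,0]}' 1 40
```

```text
time: 3.1
tool_pos: [0.5137, -0.1834, 0.0441]
tool_rot: [-1.571, -0.001, -2.734]
contact_force: [0.3, -0.3, 0.1]
opening: 0.069
time: 3.8
tool_pos: [0.5141, -0.1836, 0.0448]
tool_rot: [-1.571, 0.0, -2.734]
contact_force: [-0.1, 0.7, 0.7]
opening: 0.0491
```

```bash
python3 -m crank '{"xyz":[[0,-0.15,0],[0,-0.15,0],[0,0,0],[0,0,0],[0,0,0],[0,0,0],[0,0,0],[0,0,0],[0,0,0],[0,0,0],[0,0,0],[0,0,0],[0,0,0]],"roll":[0,0,-5,-6,-6,-6,-6,-6,-6,-6,-4.5,0,0]}'
python3 - <<'E'
from h import *
W=robot.calibration("wrist"); np.save("pics/w4.npy",W["pose"]);im=robot.read_camera("wrist")[:,:,::-1]
cv2.imwrite("pics/w4.png",im)
im=robot.read_camera("scene")[:,:,::-1]
cv2.imwrite("pics/s4.png",cv2.resize(im[220:340,200:340],None,fx=5,fy=5,interpolation=cv2.INTER_CUBIC))
E
```

```text
time: 5.1
tool_pos: [0.5139, -0.1836, 0.0476]
tool_rot: [-1.571, -0.0, -1.837]
contact_force: [-0.0, -0.3, -1.6]
opening: 0.0492
```

View pics/w4.png

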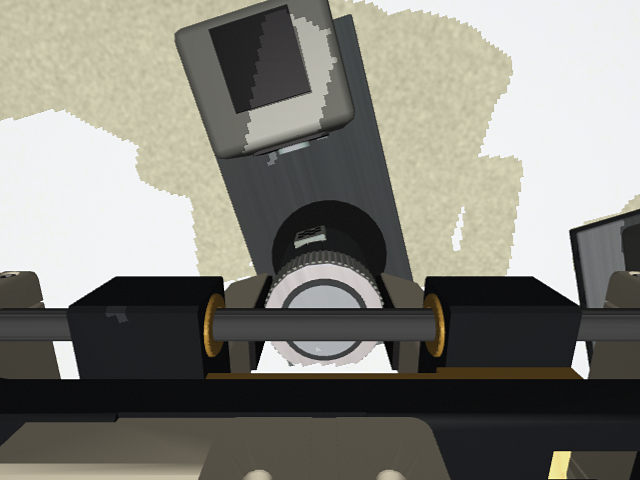

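View pics/s4.png

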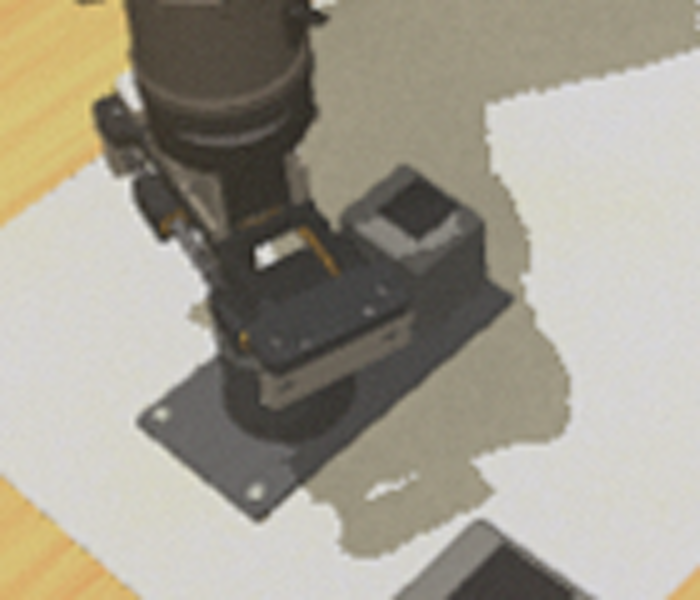

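In the wrist view the mark strip runs from (296,243) to (326,236). The head's near edge runs from (222,157) to (350,125), with the window at (294,148). I'll measure the angle.

Run:
```python
import cv2
im=cv2.imread("pics/w4.png")
cv2.imwrite("pics/w4c.png",cv2.resize(im[190:290,250:400],None,fx=5,fy=5,interpolation=cv2.INTER_CUBIC))
```

```text
(no output)
```

View pics/w4c.png

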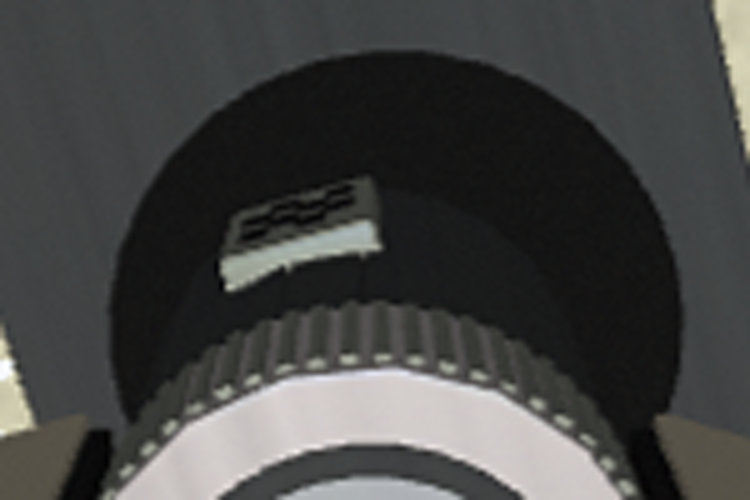

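Run:
```python
from h import *
np.set_printoptions(precision=4,suppress=True)
W=dict(intrinsics=robot.calibration("wrist")["intrinsics"],pose=np.load("pics/w4.npy"))
f=lambda x,y:(250+x/5,190+y/5)
a=plane(W,*f(220,263),.039);b=plane(W,*f(380,218),.039);d=b-a
print(a,b,np.linalg.norm(d),np.degrees(np.arctan2(d[1],d[0]))+90)
print("nest",plane(W,*f(396,320),.008))
```

```text
[ 0.506  -0.1565  0.039 ] [ 0.5222 -0.1563  0.039 ] 0.016199874795395402 90.83777608075657
nest [ 0.5189 -0.1762  0.008 ]
```

The mark is at yaw 90.8° against the reader's 90°, 20–22 mm along the reader's x and 4–5 mm off to the side, all within tolerance. I'll hold for one second.

```bash
python3 -m crank '{"xyz":[[0,0,0],[0,0,0],[0,0,0],[0,0,0],[0,0,0],[0,0,0],[0,0,0],[0,0,0],[0,0,0],[0,0,0],[0,0,0],[0,0,0]],"roll":[0,0,0,0,0,0,0,0,0,0,0,0]}'
```

```text
time: 6.4
tool_pos: [0.514, -0.1836, 0.0477]
tool_rot: [-1.571, -0.0, -1.835]
contact_force: [0.6, -0.1, -2.7]
opening: 0.0493
```

```bash
python3 -m crank '{"xyz":[[0,-2,0],[0,-4,0],[0,-4,0],[0,-3,0],[-1.5,-2,-0.3],[-3,0,-0.4],[-3,0,-0.4],[-3,0,-0.4],[-3,0,-0.4],[-3,0,-0.4],[-3,0,-0.4],[-3,0,-0.4],[-2.4,0,-0.4],[-1.5,0,0],[0,0,0],[0,0,0],[0,0,0]],"roll":[0,0,0,0,0,0,0,0,0,0,0,0,0,0,0,0,0]}'
python3 - <<'E'
from h import *
W=robot.calibration("wrist"); np.save("pics/w5.npy",W["pose"]);im=robot.read_camera("wrist")[:,:,::-1]
cv2.imwrite("pics/w5.png",im)
E
```

```text
time: 8.1
tool_pos: [0.5491, 0.0793, 0.1976]
tool_rot: [-1.571, -0.001, -1.836]
contact_force: [0.2, 0.2, -3.1]
opening: 0.0494
```

View pics/w5.png

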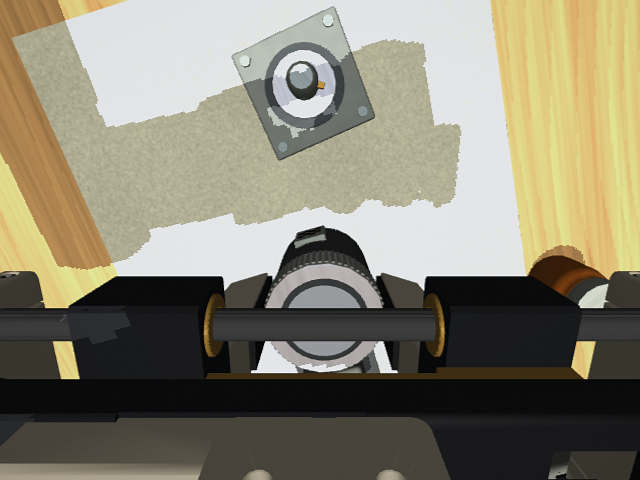

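The mount's spigot top is at (301,74) with the brass pin at (321,86). The cell is held square, mark at (311,238), and the jar is clear at (575,280).

Run:
```python
import cv2
im=cv2.imread("pics/w5.png")
cv2.imwrite("pics/w5c.png",cv2.resize(im[0:170,220:390],None,fx=3.5,fy=3.5,interpolation=cv2.INTER_CUBIC))
cv2.imwrite("pics/w5d.png",cv2.resize(im[50:120,265:345],None,fx=8,fy=8,interpolation=cv2.INTER_CUBIC))
```

```text
(no output)
```

View pics/w5c.png

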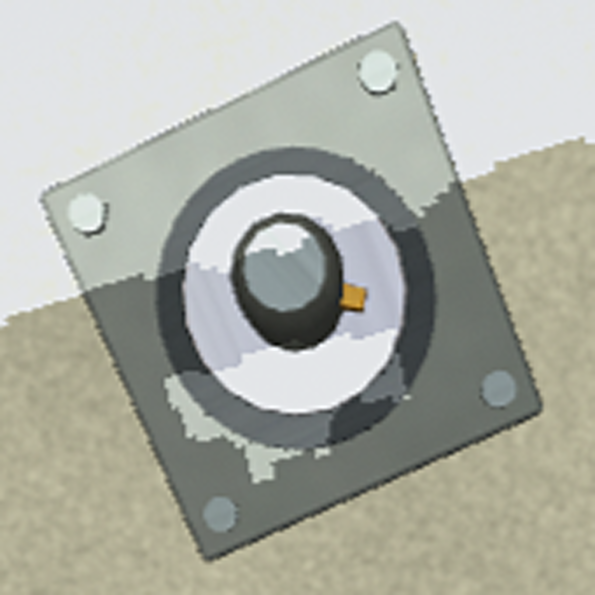

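View pics/w5d.png

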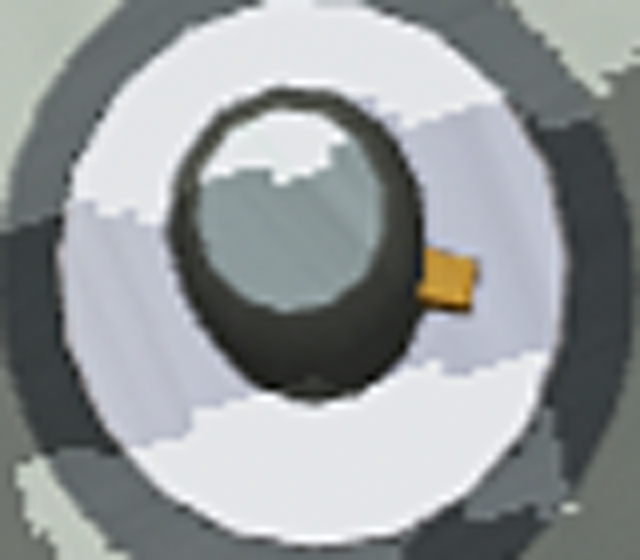

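Run:
```python
from h import *
np.set_printoptions(precision=4,suppress=True)
W=dict(intrinsics=robot.calibration("wrist")["intrinsics"],pose=np.load("pics/w5.npy"))
f=lambda x,y:(220+x/3.5,0+y/3.5)
g=lambda x,y:(265+x/8,50+y/8)
C=np.array([plane(W,*f(*p),.010) for p in [(40,190),(398,22),(542,408),(207,560)]])
print(C,C.mean(0)); 
for i in range(4):
    d=C[(i+1)%4]-C[i]; print(np.linalg.norm(d),np.degrees(np.arctan2(d[1],d[0])))
top=plane(W,*g(291,210),.061);print("top",top)
seat=plane(W,*g(313,270),.022);print("seat",seat)
c=(top+seat)/2
for p in [(480,256),(472,300),(476,280)]:
    q=plane(W,*g(*p),.042);d=q-c;print(q,np.linalg.norm(d[:2]),np.degrees(np.arctan2(d[1],d[0])))
a,b=plane(W,*g(420,245),.042),plane(W,*g(480,258),.042);d=b-a;print("edge dir",np.degrees(np.arctan2(d[1],d[0])))
a,b=plane(W,*g(420,288),.042),plane(W,*g(472,302),.042);d=b-a;print("edge dir",np.degrees(np.arctan2(d[1],d[0])))
f=lambda x,y:(x,y)
# held cell: mark strip + top
a=plane(W,295,244,.1976-.0366+.028);b=plane(W,326,235.5,.1976-.0366+.028);d=b-a;print(np.linalg.norm(d),np.degrees(np.arctan2(d[1],d[0]))+90)
```

```text
[[0.5088 0.2427 0.01  ]
 [0.6056 0.255  0.01  ]
 [0.6193 0.1585 0.01  ]
 [0.5226 0.1443 0.01  ]] [0.5641 0.2001 0.01  ]
0.09759091026726513 7.229802373777456
0.09746140045293578 -81.92522699452665
0.09775522334364328 -171.67211756216108
0.0993325658762229 97.97442485601528
top [0.564  0.2001 0.061 ]
seat [0.5643 0.2007 0.022 ]
[0.5813 0.1943 0.042 ] 0.018172937722841193 -19.70208553361977
[0.5794 0.1904 0.042 ] 0.018178981050885144 -33.1354417930514
[0.5803 0.1922 0.042 ] 0.018088920980604207 -26.996720598409745
edge dir -26.59145227623504
edge dir -29.29487381928766
0.01567882955772765 90.54362380980795
```

The mount is at (0.564,0.200) and the pin points at yaw -27°, so the cell must go to yaw 63°, a roll of about +27.5°. I'll move over the spigot.

```bash
python3 -m crank '{"xyz":[[-1.5,0,-0.22],[-2.5,0,-0.36],[-2.5,0,-0.36],[-2.5,0,-0.36],[-2.1,0,-0.3],[-1,0,-0.12],[0,0,0],[0,-0,0],[0,1,0],[0,2,0],[0,2,0],[0,2,0],[0,1,0],[0,0,0],[0,0,0],[0,0,0]],"roll":[0,0,0,0,0,0,3,6,6,6,5,1.5,0,0,0,0]}'
python3 - <<'E'
from h import *
W=robot.calibration("wrist"); np.save("pics/w6.npy",W["pose"]);im=robot.read_camera("wrist")[:,:,::-1]
cv2.imwrite("pics/w6.png",im)
a=robot.read_camera("scene")[150:270,300:440,::-1];b=robot.read_camera("side")[200:320,210:350,::-1]
cv2.imwrite("pics/s6.png",cv2.resize(np.hstack([a,b]),None,fx=2.85,fy=4,interpolation=cv2.INTER_CUBIC))
print(robot.observe()["tool_pos"])
E
```

```text
time: 9.75
tool_pos: [0.5649, 0.2017, 0.1189]
tool_rot: [-1.569, 0.002, -2.315]
contact_force: [0.6, 0.3, -1.0]
opening: 0.049
[0.56456306 0.20172568 0.11857684]
```

View pics/w6.png

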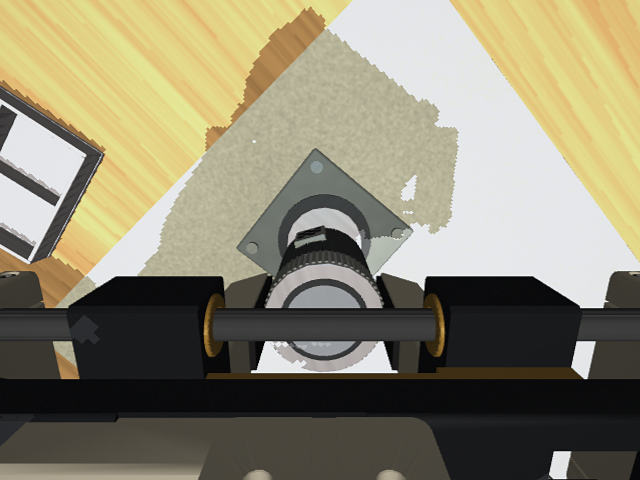

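View pics/s6.png

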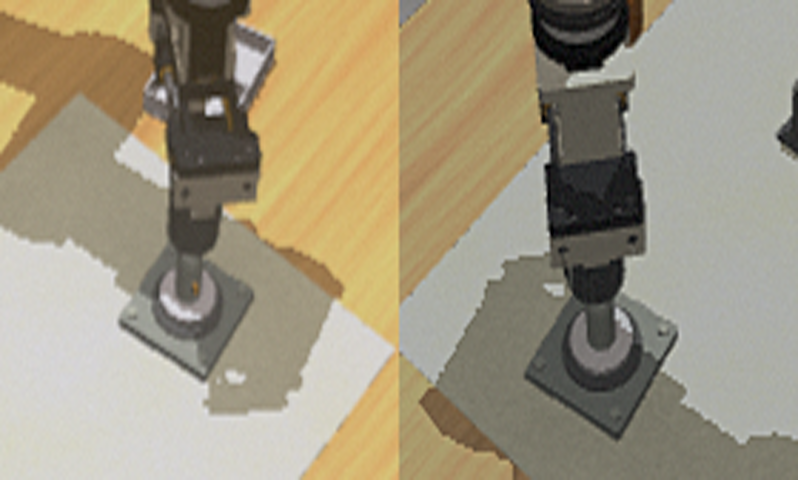

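Run:
```python
from h import *
np.set_printoptions(precision=4,suppress=True)
W=dict(intrinsics=robot.calibration("wrist")["intrinsics"],pose=np.load("pics/w6.npy"))
A,B,C=[plane(W,*p,.010) for p in [(316,149),(413,231),(236,247)]]
print(A,B,C,"ctr",(B+C)/2)
st=robot.observe()["tool_pos"];print("tool",st)
b=st[2]-.0366
a=plane(W,296,243.5,b+.028);c=plane(W,326,235.5,b+.028);d=c-a;y=np.arctan2(d[1],d[0])+np.pi/2
print("mark yaw",np.degrees(y),np.linalg.norm(d),"axis",(a+c)/2-.027*np.array([np.cos(y),np.sin(y),0]))
# spigot axis by scene+side silhouettes
S=robot.calibration("scene");D=robot.calibration("side")
for cal,n in((S,'scene'),(D,'side')):
    print(n,[proj(cal,[.5641,.2003,z]) for z in (.03,.06,.08)])
```

```text
[0.6059 0.255  0.01  ] [0.6192 0.1592 0.01  ] [0.5092 0.2432 0.01  ] ctr [0.5642 0.2012 0.01  ]
tool [0.5646 0.2017 0.1186]
mark yaw 62.670204287183644 0.015166661542712862 axis [0.5647 0.201  0.11  ]
scene [array([365.3525, 220.593 ]), array([365.9564, 212.991 ]), array([366.3692, 207.7944])]
side [array([280.5616, 281.5998]), array([279.8996, 273.6535]), array([279.4465, 268.2159])]
```

The cell's yaw is 62.7° (target 63°) and its axis is within about 1 mm of the spigot. I'll descend with force checks.

```bash
python3 -m crank '{"xyz":[[0.05,0.5,0.02],[0.05,0.5,0.02],[0,0.5,0],[0,0.5,0],[0,0.5,0],[0,0.5,0],[0,0.5,0],[0,0,0],[0,0,0]],"roll":[0,0,0,0,0,0,0,0,0]}'
```

```text
time: 10.8
tool_pos: [0.5637, 0.2006, 0.0826]
tool_rot: [-1.571, -0.0, -2.315]
contact_force: [0.6, 0.3, -1.0]
opening: 0.0491
```

No contact yet, with the bottom at about 46 mm and the spigot inside the bore. Now past the pin.

```bash
python3 -m crank '{"xyz":[[0,0.3,0],[0,0.3,0],[0,0.3,0],[0,0.3,0],[0,0,0],[0,0,0]],"roll":[0,0,0,0,0,0]}'
```

```text
time: 11.4
tool_pos: [0.5637, 0.2006, 0.0706]
tool_rot: [-1.571, -0.0, -2.315]
contact_force: [1.0, 0.1, -2.1]
opening: 0.0488
```

The bottom is at about 34 mm, below the pin top, with no reaction, so the keyway is over the pin. I'll continue to the seat.

```bash
python3 -m crank '{"xyz":[[0,0.3,0],[0,0.3,0],[0,0.3,0],[0,0.2,0],[0,0.2,0],[0,0,0],[0,0,0]],"roll":[0,0,0,0,0,0,0]}'
```

```text
time: 12.1
tool_pos: [0.5638, 0.2007, 0.0584]
tool_rot: [-1.571, 0.0, -2.315]
contact_force: [-2.6, -0.9, 5.8]
opening: 0.0492
```

Seat contact shows, reaction about 7 N at TCP 58.4 mm. I'll press it home in small steps.

```bash
python3 -m crank '{"xyz":[[0,0.1,0],[0,0.1,0],[0,0.1,0],[0,0,0],[0,0,0]],"roll":[0,0,0,0,0]}'; python3 -m crank '{"xyz":[[0,0.1,0],[0,0.05,0],[0,0,0],[0,0,0]],"roll":[0,0,0,0]}'
```

```text
time: 12.6
tool_pos: [0.5638, 0.2008, 0.056]
tool_rot: [-1.57, 0.001, -2.315]
contact_force: [-4.1, -0.1, 9.8]
opening: 0.0491
time: 13.0
tool_pos: [0.564, 0.2009, 0.0557]
tool_rot: [-1.57, 0.001, -2.315]
contact_force: [-6.0, -1.4, 16.8]
opening: 0.0493
```

At TCP 56.0 mm the reaction was about 12 N, which is the stop load. It then rose to about 19 N over 0.3 mm, so the seat is on its stop. I'll settle and look.

```bash
python3 -m crank '{"xyz":[[0,0,0],[0,0,0],[0,0,0],[0,0,0],[0,0,0],[0,0,0]],"roll":[0,0,0,0,0,0]}'
python3 - <<'E'
from h import *
W=robot.calibration("wrist");im=robot.read_camera("wrist")[:,:,::-1]
cv2.imwrite("pics/w7.png",im)
a=robot.read_camera("scene")[170:260,315:425,::-1];b=robot.read_camera("side")[220:310,230:340,::-1]
cv2.imwrite("pics/s7.png",cv2.resize(np.hstack([a,b]),None,fx=3.6,fy=3.6,interpolation=cv2.INTER_CUBIC))
o=robot.observe();print(o["time"],o["tool_pos"],o["contact_force"])
E
```

```text
time: 13.6
tool_pos: [0.564, 0.2009, 0.0557]
tool_rot: [-1.57, 0.001, -2.315]
contact_force: [-6.7, 0.4, 17.1]
opening: 0.0492
13.75 [0.56396454 0.20088336 0.05566224] [-6.68809021 -0.34799234 17.80186455]
```

View pics/w7.png

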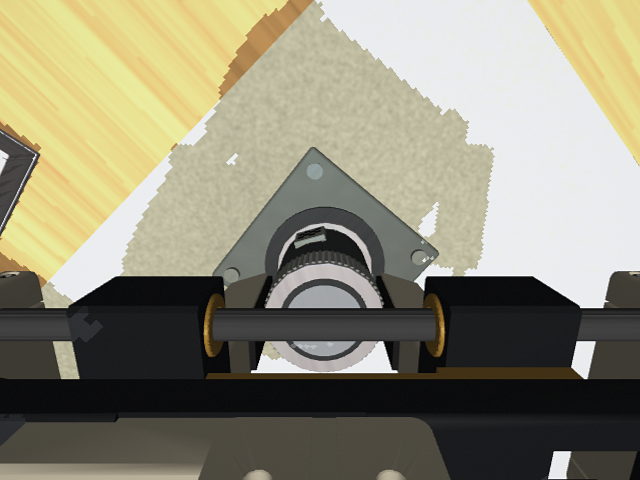

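View pics/s7.png

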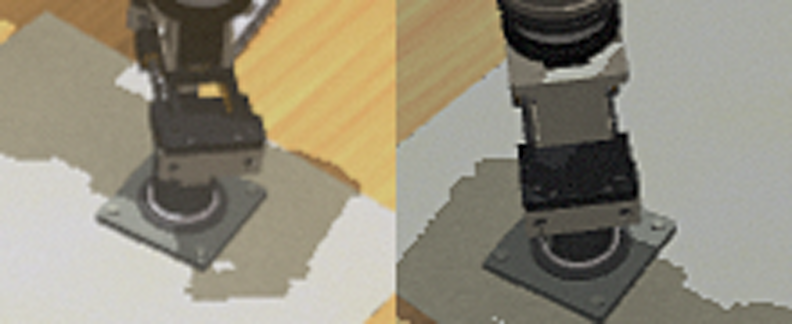

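The wrist view shows the mark still at (311,238) and the rim unmoved in the grip, so nothing slipped. Both fixed views show the skirt sitting on the white seat ring with no gap. Force and pose are steady, so I'll hand in.

Run:
```python
from cell import robot
print(robot.hand_in())
```

```text
the job is handed in; nothing more can be done
None
```

I turned the cell to the reader, keyed it over the pin and pushed it home, then handed in at about 13.8 s with the grip and push still on. No verdict was reported.

- **Facing the reader:** I gripped the collar and turned it about 51.5°. The mark measured at yaw 90.8° against the reader's 90°, about 20–22 mm along the reader's x and 4–5 mm to one side. It held there for more than 1.2 s.
- **Keying:** I set the keyway to the pin, which I measured at yaw -27°. The cell dropped past the pin at the first try with no reaction force.
- **Pushed home:** the reaction was about 8 N and then 12 N as the seat went down, then 19 N at the stop. Force and pose were steady and the last pictures showed no slip in the grip.
- **Disagreement:** I had assumed the nest was 2 mm thick. The seat forces showed the cell started 2 mm lower, at about 6 mm, which puts its bottom at about 17 mm now.
- **Side load:** about 6–7 N of sideways force remains at the end. The measured offset from the spigot is under 1 mm.
- **Bystanders:** I kept the arm clear of the jar, screwdriver and tray, but did not measure their positions again at the end.

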